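Lock the bitters caddy with its pin

ROBOT

A 6-joint arm with a two-finger parallel gripper is mounted at the origin on a cart in front of the work surface, level with it; the furniture and walls round the work are solid. World frame = base frame: x ahead of the robot, y to its left, z up, the work surface at z = 0. Lengths are in mm, angles in rad, forces in N, time in s.
With the tool pointing down it reaches from about 300 to 775 mm from the base axis. Payload 14.6 kg.
Tool frame: the origin (TCP) lies midway between the tips of the shut fingers; the grasp point (between the pads) lies behind it (manip.grip_depth is the z of the grasp point in the tool frame, in mm); z points along the fingers, y is the line along which they close (so a half turn about z gives the same grasp; the last joint's range is limited). The gripper opens to 94 mm and grips with 3 to 60 N. Pads are 16 mm wide; open, the fingers measure 119 mm over their backs; the gripper's body (75 mm by 177 mm) begins 78 mm behind the grasp point.
Start: joints at [-0.067, 0.3, 1.521, -0, 1.321, -0.067], TCP at [549.99, -0.002, 205.446] pointing down, gripper open.
Joint ranges: [-3.03, 3.03], [-0.79, 2.21], [0.23, 2.52], [-1.04, 4.18], [0, 3.07], [-2.55, 2.55]. Speed limits (rad/s): [2.22, 2.22, 2.57, 3.14, 3.14, 3.14].

INTERFACE

Orientations are given as [roll, pitch, yaw] about the fixed x, y, z axes, in that order (R = Rz(yaw) Ry(pitch) Rx(roll)).
In Python, from cell import manip, vision, workorder gives the robot as it stands (manip), with the cameras (vision) and the job (workorder).
- The arm moves only by the tool shift_gripper, called after ">>>" as name(argument=value, ...) on one line, values as JSON. Schema: {"type":"object","properties":{"segments":{"type":"array","items":{"type":"object","properties":{"trans":{"type":"array","items":{"type":"number"},"minItems":3,"maxItems":3},"rotvec":{"type":"array","items":{"type":"number"},"minItems":3,"maxItems":3}},"additionalProperties":false},"minItems":1,"maxItems":5},"finger_gap":{"type":"number"},"grip_force":{"type":"number"},"only":{"type":"string"},"quiet":{"type":"boolean"},"lines":{"type":"string"}},"required":["segments"],"additionalProperties":false}. segments is a list of rows, 1 to 5 of them, each an object with the fields trans (a list: dx, dy, dz in normalised numbers (1 is 300 mm)), rotvec (a list: a rotation vector rx, ry, rz in parts of the range, where 1.0 means 180 degrees); a field left out counts as zero; each row is the pose to reach, as a shift and turn from the pose commanded when the call began, along the tool's axes at that moment; what a row does not reach only later rows make up. A row lasts 1/10 s, in which the tool goes at most 50 mm and 0.15 rad, less where a joint would pass 70% of its speed; a pose out of reach is approached as far as the arm can. finger_gap is the finger opening in mm, set as the call begins (left out keeps the last). The fingers move at their own pace and stop on an object; grip_force is the grip in N (left out, the last holds). Time passes only in rows, so rows that do not move let the fingers close. The tool returns the time, the measured TCP pose, the force, the opening and the grip force at its end. only (a regular expression) keeps the lines of the reply that match it, lines (a string "A,B") keeps lines A to B, and quiet returns only ok. No shift or turn number may pass 1 either way. Input that does not fit is refused with a message, and nothing moves.
- manip.read_state(): the state, without advancing time (a new reading comes with each control period).
- vision.camera(name): name is "scene" or "side" or "wrist"; returns (picture, depth): 384x512x3 uint8, red, green, blue; 384x512 float32, mm along the optical axis (not along the pixel's ray), 0 where there is no reading.
- vision.camera_info(name): a dict with "K" (3x3 intrinsics, pixels), "dist" ([k1, k2, p1, p2, k3] as OpenCV has them; the pictures are not rectified), "rvec" (rotation vector, rad) and "tvec" (3), from world to camera coordinates, as OpenCV has them; the wrist camera has in their place "mount" (4x4, takes a point from camera to tool coordinates, whose origin is the TCP and whose axes are the flange's). Camera axes: x right, y down, z forward; pixel columns grow to the right and rows downward; lengths in mm; the calibration is good to about 2 mm. A picture is of the moment at which its call begins: read the wrist's pose just before it. camera_info takes no time and is no camera call.
- workorder.sign_off(): hands the job in; it is judged then, once.
The state is a dict: "clock": time; "joints": joint angles; "qd": joint speeds; "effort": joint torques, N m; "eef_pos": TCP position; "eef_rot": TCP orientation; "wrist_force": force on the tool from outside, world axes, zero at the start; "moment": the same for the moment, N m; "finger_gap": finger opening in mm; "finger_force": force on a finger pad.
Only numpy, scipy, OpenCV 4.12 (cv2) and the standard library are available. Lean on these libraries where they do the work, as an engineer would, in place of code of your own. Each camera call takes 0.05 s, during which the arm holds its last target. There are 200 camera calls.

TASK

Swing the steel gate of the bitters caddy shut by its red knob, so that its end eye lies between the two rings of the bracket and all three holes line up. Then take the long brass pin from the wooden stand and drop it down through all three holes until its collar rests on the upper ring, and let go. Leave the short black pin in the stand.

Things in the scene. Friction and masses are not known exactly. Their poses are not given: they have to be found in the camera images.
- gate (a joint): steel gate bar: 0 = shut at its stop, eye centred under pin_seat; grows as its free end swings toward the robot (clockwise from above), up to 1.2. Stays where left (friction 0.04 N m). 160 mm from upright hinge axis to eye centre; bar and eye 58 to 70 mm above the worktop; eye 48 mm outside, 26 mm hole.
- gate_knob (a point): top centre of the red round knob standing on the gate, 121 mm above the worktop, 75 mm from the hinge axis; knob 20 mm in diameter, 34 mm tall, on a 12 mm stem. Axes turn with the gate: hinge axis 75 mm along +y, eye centre 85 mm along -y, z up.
- pin_seat (a point): hole centre, top face of the upper bracket ring at the right of the fixed wooden caddy; 85 mm above worktop. x away from robot, y left (hinge axis 160 mm along +y), z up. Two rings, 52 mm outside, 26 mm holes, 10 mm thick, tops at 85 and 45 mm, joined by a plate behind; gate eye enters between from the front. Caddy floor at 12 mm. Bottles, to 140 mm high, begin 45 mm behind (+x).
- long_pin: the long all-brass pin (about 120 g), to be used, hanging upright in a hole of a light wooden stand (top 80 mm above worktop; two holes 90 mm apart, either pin in either). Origin at its tapered tip, z up: shank 12 mm in diameter to z = 65 mm, collar 42 mm in diameter to 70 mm, round grip 20 mm in diameter to 105 mm.
- short_pin: the short all-black pin, not to be used, upright in the other hole of the stand. Origin at its tip, z up: shank 12 mm in diameter to z = 28 mm (too short for the bracket), collar 42 mm to 33 mm, grip 20 mm in diameter to 68 mm.

How it is judged:
By the outcome, as a careful person would: the job done as asked, in the order asked, and still so for the second after the job is handed in, with the robot touching nothing.
It also fails if it takes over 54 s, if anything falls off the work surface, if the arm or the gripper's body presses on something with over 40 N, if the wrist force passes 120 N, or if a joint passes its speed limit or range.

## Working session

There is one attempt and no reset: what is moved stays moved. The work goes in short steps, Python scripts to look and compute and a tool call to move; the robot and the scene stay as the last step left them, time stands still between calls to the robot, and variables do not carry over. Pictures are saved under pics/ and viewed, at most 10 in all, crops included, and the job is handed in when it is done.

```bash
ls; mkdir -p pics; cat > h.py <<'E'
import numpy as np, cv2
from cell import manip, vision, workorder
from scipy.spatial.transform import Rotation as R
def cloud(name):
    s=manip.read_state(); img,d=vision.camera(name); ci=vision.camera_info(name)
    K=np.array(ci["K"],float);D=np.array(ci["dist"],float)
    h,w=d.shape; u,v=np.meshgrid(np.arange(w),np.arange(h))
    n=cv2.undistortPoints(np.stack([u,v],-1).reshape(-1,1,2).astype(np.float64),K,D).reshape(h,w,2)
    P=np.dstack([n[...,0]*d,n[...,1]*d,d]).astype(float)
    if "mount" in ci:
        M=np.array(ci["mount"]); P=P@M[:3,:3].T+M[:3,3]
        P=P@R.from_euler('xyz',s["eef_rot"]).as_matrix().T+np.array(s["eef_pos"])
    else:
        Rm=cv2.Rodrigues(np.array(ci["rvec"],float))[0]; P=(P-np.array(ci["tvec"]).ravel())@Rm
    P[d==0]=np.nan
    return img,d,P
def save(img,f): cv2.imwrite(f,img[...,::-1])
E
python3 - <<'E'
from h import *
s=manip.read_state();print(s, manip.grip_depth)
a=[]
for n in("scene","side"):
    img,d,P=cloud(n); np.savez("/tmp/"+n,img=img,P=P); a.append(img)
save(cv2.resize(np.vstack(a),None,fx=.78,fy=.78),"pics/a.png")
E
```

```text
cell.py
pics
{'clock': 0.0, 'joints': array([-6.53706465e-02,  3.00537691e-01,  1.52197241e+00,  5.80885936e-05,
        1.32070693e+00, -6.66279567e-02]), 'qd': array([-9.70241322e-07,  6.78419522e-04, -1.55805397e-03,  1.27575756e-03,
        9.23222145e-04,  1.79241655e-04]), 'effort': array([-4.72337320e+00, -5.34993804e+01, -3.61826742e+01,  1.30766080e-02,
        2.56215816e-02, -1.32682362e-04]), 'eef_pos': array([549.56979123,   0.71661136, 204.68433118]), 'eef_rot': array([-3.13997562e+00, -1.64282316e-04,  1.57203908e+00]), 'wrist_force': array([-0.60488622, -0.60764432,  0.049463  ]), 'moment': array([ 0.05284572, -0.02400366,  0.03283144]), 'finger_force': 0.0, 'finger_gap': 94.13269157418534} -18.8
```

View pics/a.png

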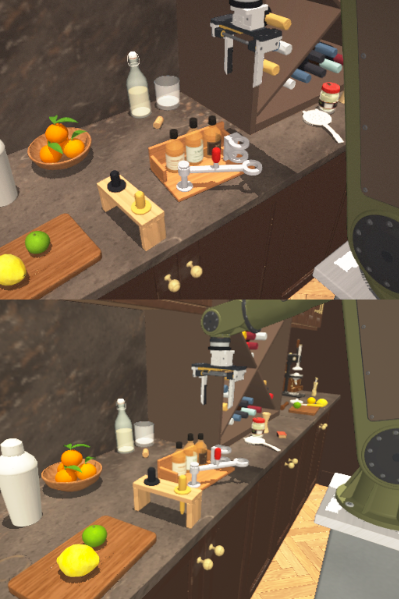

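The picture shows the gate ajar: knob at about (277,199) full-resolution in the scene view, eye at about (323,214). The bracket is at about (302,188), the black pin at (149,230) and the brass pin at (179,258).

```bash
python3 - <<'E'
from h import *
for n,off in(("scene",0),("side",0)):
    z=np.load(f"/tmp/{n}.npz");img,P=z["img"].astype(int),z["P"]
    r,g,b=img[...,0],img[...,1],img[...,2]
    print(n)
    hsv=cv2.cvtColor(z["img"],cv2.COLOR_RGB2HSV)
    red=(r>130)&(g<60)&(b<60)
    def rep(m,l):
        nn,lab,st,c=cv2.connectedComponentsWithStats(m.astype(np.uint8))
        for i in range(1,nn):
            if st[i,4]<12: continue
            Q=P[lab==i];print(l,st[i,4],c[i].round(),np.nanmedian(Q,0).round(1),np.nanmin(Q,0).round(),np.nanmax(Q,0).round())
    X,Y,Z=P[...,0],P[...,1],P[...,2]
    reg=(X>300)&(X<800)&(Y>-300)&(Y<500)
    rep(red&reg&(Z>70)&(Z<135),"red")
    rep(reg&(Z>90)&(Z<140)&(r<45)&(g<45)&(b<45),"black")
    rep(reg&(Z>75)&(Z<140)&(r>130)&(b<90)&(hsv[...,0]>19)&(hsv[...,0]<32),"brass")
    gray=(abs(r-g)<25)&(abs(g-b)<25)&(r>80)
    rep(reg&(Z>40)&(Z<100)&gray,"steel")
img=np.load("/tmp/scene.npz")["img"]
save(cv2.resize(img[140:330,110:360],None,fx=3.1,fy=3.1,interpolation=cv2.INTER_CUBIC),"pics/b.png")
E
```

```text
scene
red 186 [277. 198.] [441.4 172.8 110.3] [436. 159.  87.] [454. 180. 122.]
black 59 [272. 156.] [546.3  99.6 117.6] [543.  88. 109.] [555. 105. 125.]
black 69 [248. 159.] [550.4 155.1 130.2] [546. 145. 120.] [558. 161. 139.]
black 62 [223. 173.] [555.7 210.6 117.1] [551. 200. 108.] [561. 216. 127.]
black 163 [148. 230.] [508.8 392.4 105.3] [506. 380.  90.] [521. 399. 121.]
brass 138 [ 70. 166.] [781.7 426.5 107.3] [770. 410. 100.] [800. 440. 113.]
brass 25 [179. 250.] [421.1 381.7 118.2] [418. 373. 116.] [433. 388. 120.]
steel 127 [370. 107.] [ 625.7 -286.    72.5] [ 619. -300.   53.] [ 645. -277.   86.]
steel 278 [332. 140.] [567.4 -77.1  71.3] [ 563. -187.   40.] [610. -58. 100.]
steel 2159 [290. 204.] [463.3 103.3  69.3] [374.  46.  40.] [514. 245.  88.]
side
red 98 [279. 197.] [443.3 173.2 107.4] [436. 166.  89.] [454. 178. 123.]
black 38 [243. 177.] [553.7 155.3 129.4] [549. 149. 121.] [563. 159. 139.]
black 30 [256. 176.] [550.  100.4 118. ] [543.  95. 111.] [559. 104. 124.]
black 40 [229. 187.] [558.2 210.7 117.4] [552. 204. 111.] [568. 215. 124.]
black 120 [194. 225.] [510.6 393.9 104.3] [506. 383.  91.] [521. 399. 119.]
brass 156 [ 90. 199.] [782.6 430.6 105. ] [770. 412.  96.] [800. 446. 114.]
brass 184 [234. 237.] [422.  384.6  99.6] [412. 368.  85.] [445. 392. 121.]
brass 39 [234. 248.] [414.2 394.9  84.4] [405. 376.  82.] [437. 400.  86.]
steel 2084 [265. 187.] [568.6 -59.4  70.7] [ 374. -300.   40.] [800. 243. 100.]
steel 37 [260. 201.] [532.7 102.6  48.4] [528.  90.  41.] [542. 114.  64.]
```

View pics/b.png

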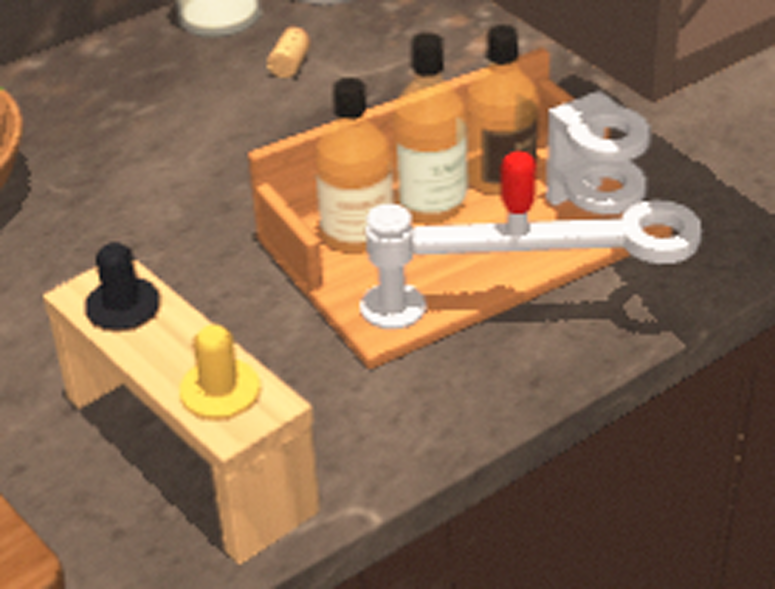

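The crop shows the ring pair at right, the gate swung out toward the robot, the black pin in the far hole, and the brass pin in the near hole. Next I fit the geometry.

```bash
cat >> h.py <<'E'
from scipy.optimize import least_squares
def cyl(Q,rad,c0):
    f=lambda c:np.hypot(Q[:,0]-c[0],Q[:,1]-c[1])-rad
    r=least_squares(f,c0,loss='soft_l1',f_scale=1.5);return r.x,np.abs(f(r.x)).mean()
def ring(Q,ri,ro,c0):  # filled annulus: penalise points outside, from inside hole
    f=lambda c:(lambda d:np.maximum(d-ro,0)+np.maximum(ri-d,0))(np.hypot(Q[:,0]-c[0],Q[:,1]-c[1]))
    r=least_squares(f,c0,loss='soft_l1',f_scale=1.);return r.x,np.abs(f(r.x)).mean()
E
python3 - <<'E'
from h import *
for n in("scene","side"):
    z=np.load(f"/tmp/{n}.npz");img,P=z["img"].astype(int),z["P"]
    r,g,b=img[...,0],img[...,1],img[...,2];X,Y,Z=P[...,0],P[...,1],P[...,2]
    hsv=cv2.cvtColor(z["img"],cv2.COLOR_RGB2HSV)
    gray=(abs(r-g)<25)&(abs(g-b)<25)&(r>80)
    box=(X>360)&(X<560)&(Y>30)&(Y<260)
    red=(r>110)&(g<70)&(b<70)&box&(Z>92)&(Z<117)
    print(n,"knob",cyl(P[red],10,[450,170]), "top",np.nanpercentile(P[...,2][(r>110)&(g<70)&box],97))
    zz=gray&box
    h=np.histogram(Z[zz],np.arange(40,100,3));print(dict(zip(h[1],h[0])))
    near=zz&(np.hypot(X-500,Y-70)<60)&(Z>80)&(Z<90);Q=P[near];print("up ring",len(Q),Q.min(0),Q.max(0),ring(Q,13,26,Q.mean(0)[:2]))
    bar=zz&(Z>64)&(Z<74)
    Q=P[bar];e=Q[Q[:,1]<Q[:,1].min()+70];print("eye pts",len(Q),Q.min(0),Q.max(0))
    np.save(f"/tmp/bar_{n}.npy",Q)
    post=P[zz&(Y>205)&(Z>76)];print("post top",len(post),post.mean(0) if len(post) else 0,post.min(0) if len(post) else 0,post.max(0) if len(post) else 0)
    pb=(X>380)&(X<470)&(Y>350)&(Y<420)&(Z>90)&(Z<112)
    print("brass",cyl(P[pb],10,[430,380]),np.nanpercentile(Z[(X>400)&(X<450)&(Y>365)&(Y<395)],98))
    pb=(X>480)&(X<540)&(Y>360)&(Y<420)&(Z>90)&(Z<112)
    print("black",cyl(P[pb],10,[515,390]))
E
```

```text
scene knob (array([447.7479527 , 168.37876209]), np.float64(0.7294607834948438)) top 121.5591991094845
{np.int64(40): np.int64(73), np.int64(43): np.int64(232), np.int64(46): np.int64(52), np.int64(49): np.int64(12), np.int64(52): np.int64(18), np.int64(55): np.int64(28), np.int64(58): np.int64(82), np.int64(61): np.int64(165), np.int64(64): np.int64(183), np.int64(67): np.int64(444), np.int64(70): np.int64(226), np.int64(73): np.int64(62), np.int64(76): np.int64(61), np.int64(79): np.int64(97), np.int64(82): np.int64(317), np.int64(85): np.int64(131), np.int64(88): np.int64(1), np.int64(91): np.int64(0), np.int64(94): np.int64(0)}
up ring 401 [449.99194799  45.80685421  80.08029565] [513.63163928  97.88712404  88.032595  ] (array([479.51703385,  72.11626298]), np.float64(1.3396555825144576))
eye pts 867 [373.88434187  75.05763117  64.11294293] [512.87068566 244.62014413  73.63392816]
post top 116 [487.40711005 231.82275778  82.61976122] [476.57118697 218.42115251  76.38369394] [501.14804983 243.37435486  85.89289566]
brass (array([427.2491478 , 379.36282534]), np.float64(0.608039013
[... 600 characters left out ...]
np.int64(82): np.int64(72), np.int64(85): np.int64(98), np.int64(88): np.int64(0), np.int64(91): np.int64(0), np.int64(94): np.int64(0)}
up ring 144 [448.99207135  43.97222895  80.03205652] [532.37595663  93.93884913  87.40733002] (array([479.70599495,  71.57430544]), np.float64(1.8434807885403321))
eye pts 435 [373.52645819  71.74116244  64.00672125] [512.17709477 242.65235455  73.96177778]
post top 63 [487.33661293 231.59550164  82.77153738] [475.77847466 205.13041825  76.01133136] [550.65295947 241.32989914 113.41128714]
brass (array([426.99085517, 377.44562892]), np.float64(0.6170151918585406)) 120.70078085588409
black (array([516.66348691, 386.314275  ]), np.float64(0.6717871322932027))
```

Units first: shifts go in shares of 300 mm and turns go in shares of 180 degrees. So 120 mm / 300 = 0.4, 105 mm / 300 = 0.35.

```bash
python3 - <<'E'
from h import *
ci=vision.camera_info("wrist");print(np.array(ci["mount"]).round(2),np.array(ci["K"]).round())
E
```

```text
[[   0.     -0.97   -0.23   65.56]
 [   1.      0.      0.     -0.53]
 [  -0.     -0.23    0.97 -179.26]
 [   0.      0.      0.      1.  ]] [[277.   0. 258.]
 [  0. 277. 195.]
 [  0.   0.   1.]]
```

>>> shift_gripper(segments=[{"trans":[0.1167, -0.0833, 0]}, {"trans":[0.2333, -0.1667, 0]}, {"trans":[0.35, -0.25, 0]}, {"trans":[0.4, -0.2833, 0]}, {"trans":[0.4, -0.2833, 0]}], finger_gap=94, grip_force=10)

```text
clock: 0.6
eef_pos: [464.1, 121.3, 205.6]
eef_rot: [3.141, -0.0, 1.573]
wrist_force: [-0.2, 0.0, -0.8]
finger_gap: 93.8
finger_force: 0.0
```

```bash
python3 - <<'E'
from h import *
img,d,P=cloud("wrist");np.savez("/tmp/w1",img=img,P=P);save(img,"pics/c.png")
E
```

```text
(no output)
```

View pics/c.png

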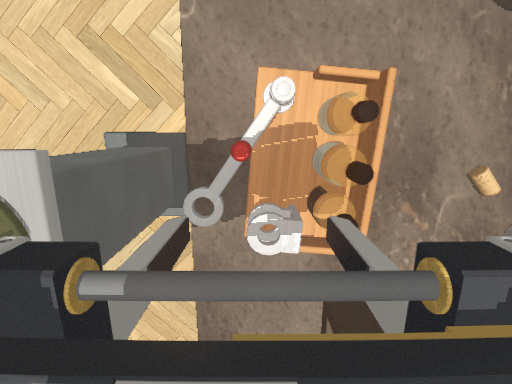

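The wrist view shows the hinge at (283,90), knob at (241,150), gate eye at (203,207) and bracket ring hole at about (267,230). Now I fit these to metric positions.

```bash
cat >> h.py <<'E'
def fitw(f,ring0=(472,72),eye0=None,kn0=None):
    z=np.load(f);img,P=z["img"].astype(int),z["P"]
    r,g,b=img[...,0],img[...,1],img[...,2];X,Y,Z=P[...,0],P[...,1],P[...,2]
    def sel(c,rad,z0,z1):
        m=(np.hypot(X-c[0],Y-c[1])<rad)&(Z>z0)&(Z<z1);return P[m]
    c=np.array(ring0,float)
    for _ in range(4):
        Q=sel(c,31,80,90); Q=Q[Q[:,0]<c[0]+12]; c,e=ring(Q,13,26,c)
    out={"ring":(c.round(1),round(e,2),len(Q),np.median(Q[:,2]).round(1))}
    if eye0 is not None:
        c=np.array(eye0,float)
        for _ in range(4):
            Q=sel(c,30,64,76); Q=Q[Q[:,1]<c[1]+12]; c,e=ring(Q,13,24,c)
        out["eye"]=(c.round(1),round(e,2),len(Q))
    if kn0 is not None:
        m=(r>100)&(g<75)&(b<75)&(Z>115)&(Z<126);Q=P[m];out["knob"]=(((Q.max(0)+Q.min(0))/2).round(1),Q.mean(0).round(1),(Q.max(0)-Q.min(0)).round(1))
    Q=sel((487,231),22,78,92);out["hinge"]=(((Q.max(0)+Q.min(0))/2).round(1),Q.mean(0).round(1),(Q.max(0)-Q.min(0)).round(1))
    return out
E
python3 - <<'E'
from h import *
z=np.load("/tmp/w1.npz")["P"]
for u,v in((267,230),(203,207),(241,150),(283,90),(255,230)):print(u,v,z[v,u].round(1))
e=z[190:200,195:210].reshape(-1,3);print(np.nanmean(e,0))
for k,v in fitw("/tmp/w1.npz",(475,72),z[193,203,:2]-[0,15],1).items():print(k,v)
E
```

```text
267 230 [477.3  47.8  13.1]
203 207 [385.1  78.    0.7]
241 150 [447.9 168.  121.7]
283 90 [489.6 226.8  83. ]
255 230 [460.8  74.8  85.5]
[395.77217212 109.17184979  55.53937624]
ring (array([476.1,  69.5]), np.float64(0.0), 836, np.float64(84.9))
eye (array([398.8,  97.4]), np.float64(0.0), 636)
knob (array([493. , 160.4, 119.1]), array([447.5, 167.5, 120. ]), array([111.6,  31.7,   6.9]))
hinge (array([489.7, 227.9,  83.1]), array([489.6, 228. ,  83.2]), array([25. , 23.5,  6.3]))
```

Hinge (489.7, 228), ring (476, 69.5), gate angle about 0.52. With the gate shut, the knob should be at about (483, 153). I'll lower onto the knob.

Converted, 113 mm / 300 = 0.3767, 95 mm / 300 = 0.3167.

>>> shift_gripper(segments=[{"trans":[0.1, -0.0333, 0]}, {"trans":[0.16, -0.0567, 0.0667]}, {"trans":[0.16, -0.0567, 0.2]}, {"trans":[0.16, -0.0567, 0.3167]}, {"trans":[0.16, -0.0567, 0.3767]}], finger_gap=50, grip_force=5)

```text
clock: 1.15
eef_pos: [447.5, 166.7, 89.5]
eef_rot: [-3.138, 0.001, 1.57]
wrist_force: [0.5, 0.3, 0.3]
finger_gap: 57.5
finger_force: 0.0
```

>>> shift_gripper(segments=[{}, {}, {}], finger_gap=14, grip_force=5)

```text
clock: 1.45
eef_pos: [449.0, 167.8, 93.7]
eef_rot: [3.14, -0.001, 1.57]
wrist_force: [-0.2, 0.4, -0.7]
finger_gap: 33.8
finger_force: 0.0
```

>>> shift_gripper(segments=[{}, {}, {}], finger_gap=14, grip_force=6)

```text
clock: 1.75
eef_pos: [448.3, 168.0, 93.2]
eef_rot: [3.14, -0.0, 1.571]
wrist_force: [-1.3, -1.7, 6.1]
finger_gap: 19.8
finger_force: 6.0
```

>>> shift_gripper(segments=[{"trans":[-0.0167, 0.0267, 0]}, {"trans":[-0.03, 0.0567, 0]}, {"trans":[-0.04, 0.09, 0]}, {"trans":[-0.0433, 0.1133, 0]}, {"trans":[-0.0433, 0.1133, 0]}])

```text
clock: 2.25
eef_pos: [483.1, 154.7, 92.4]
eef_rot: [3.141, 0.0, 1.57]
wrist_force: [0.6, -3.4, 5.2]
finger_gap: 20.1
finger_force: 6.0
```

Converted, 1.5 mm / 300 = 0.005.

>>> shift_gripper(segments=[{"trans":[0, 0.005, 0]}, {"trans":[0, 0.005, 0]}, {"trans":[0, 0.005, 0]}])

```text
clock: 2.55
eef_pos: [483.5, 154.7, 92.4]
eef_rot: [3.141, 0.001, 1.571]
wrist_force: [-0.6, -6.3, 3.9]
finger_gap: 19.7
finger_force: 6.0
```

>>> shift_gripper(segments=[{"trans":[0, 0.005, 0]}, {"trans":[0, 0.005, 0]}, {"trans":[0, 0.005, 0]}])

```text
clock: 2.85
eef_pos: [483.9, 154.8, 92.2]
eef_rot: [-3.139, 0.001, 1.571]
wrist_force: [-7.4, -4.5, 7.1]
finger_gap: 20.2
finger_force: 6.0
```

Converted, 1 mm / 300 = 0.0033.

>>> shift_gripper(segments=[{"trans":[0, 0.0033, 0]}, {"trans":[0, 0.0033, 0]}, {"trans":[0, 0.0033, 0]}])

```text
clock: 3.15
eef_pos: [484.3, 154.8, 92.1]
eef_rot: [-3.138, 0.001, 1.571]
wrist_force: [-11.6, -3.7, 8.9]
finger_gap: 20.9
finger_force: 6.0
```

>>> shift_gripper(segments=[{}, {}, {}], finger_gap=44)

```text
clock: 3.45
eef_pos: [486.1, 155.2, 92.4]
eef_rot: [3.141, -0.0, 1.571]
wrist_force: [0.6, -0.5, -1.0]
finger_gap: 41.3
finger_force: 0.0
```

>>> shift_gripper(segments=[{"trans":[0, -0.01, -0.1333]}, {"trans":[0, -0.01, -0.2667]}, {"trans":[-0.0833, -0.0467, -0.3767]}, {"trans":[-0.1167, -0.0633, -0.3767]}, {"trans":[-0.1167, -0.0633, -0.3767]}], finger_gap=94)

```text
clock: 3.95
eef_pos: [466.8, 119.3, 205.6]
eef_rot: [3.14, -0.0, 1.57]
wrist_force: [-0.1, 0.2, -0.8]
finger_gap: 80.6
finger_force: 0.0
```

```bash
python3 - <<'E'
from h import *
img,d,P=cloud("wrist");np.savez("/tmp/w2",img=img,P=P);save(img[40:300,150:410],"pics/d.png")
for k,v in fitw("/tmp/w2.npz",(476,69.5),None,1).items():print(k,v)
E
```

```text
ring (array([476.1,  69.4]), np.float64(0.0), 841, np.float64(84.9))
knob (array([521.2, 170.4, 120.4]), array([483.5, 154.5, 120.1]), array([95.1, 51.4,  9.6]))
hinge (array([489.9, 228.4,  83.1]), array([489.6, 228.2,  83.3]), array([25. , 24.8,  7.2]))
```

View pics/d.png

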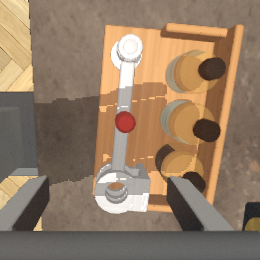

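The gate is shut: knob at (483.5, 154), and the eye shows concentric under the ring at about (115,188) in the crop. Now to the pins, turning the tool a quarter turn on the way.

Converted, 225 mm / 300 = 0.75, 180 mm / 300 = 0.6, -0.75 rad / 3.1416 = -0.2387.

>>> shift_gripper(segments=[{"trans":[0.15, 0, 0], "rotvec":[0, 0, -0.0477]}, {"trans":[0.3, 0, 0], "rotvec":[0, 0, -0.0955]}, {"trans":[0.45, 0, 0], "rotvec":[0, 0, -0.1432]}, {"trans":[0.6, 0, 0], "rotvec":[0, 0, -0.191]}, {"trans":[0.75, 0, 0], "rotvec":[0, 0, -0.2387]}])

```text
clock: 4.5
eef_pos: [466.2, 347.4, 203.5]
eef_rot: [-3.139, -0.001, 2.327]
wrist_force: [-0.1, 0.1, -0.4]
finger_gap: 94.3
finger_force: 0.0
```

>>> shift_gripper(segments=[{"trans":[0.05, 0.05, 0], "rotvec":[0, 0, -0.0477]}, {"trans":[0.0833, 0.0833, 0], "rotvec":[0, 0, -0.0955]}, {"trans":[0.0833, 0.0833, 0], "rotvec":[0, 0, -0.1432]}, {"trans":[0.0833, 0.0833, 0], "rotvec":[0, 0, -0.191]}, {"trans":[0.0833, 0.0833, 0], "rotvec":[0, 0, -0.2387]}])

```text
clock: 5.0
eef_pos: [467.6, 381.0, 203.2]
eef_rot: [-3.14, -0.002, 3.078]
wrist_force: [-0.1, 0.6, -0.7]
finger_gap: 94.0
finger_force: 0.0
```

```bash
python3 - <<'E'
from h import *
print(manip.read_state()["joints"].round(2))
img,d,P=cloud("wrist");np.savez("/tmp/w3",img=img,P=P);save(img,"pics/e.png")
X,Y,Z=P[...,0],P[...,1],P[...,2];r,g,b=[img[...,i].astype(int) for i in range(3)]
for n,c in(("brass",(427,378)),("black",(517,387))):
    m=(np.hypot(X-c[0],Y-c[1])<18)&(Z>112);Q=P[m]
    if len(Q): print(n,len(Q),((Q.max(0)+Q.min(0))/2).round(1),(Q.max(0)-Q.min(0)).round(1),Q.mean(0).round(1))
    m=(np.hypot(X-c[0],Y-c[1])<26)&(Z>83)&(Z<89);Q=P[m]
    if len(Q): print(" collar",len(Q),((Q.max(0)+Q.min(0))/2).round(1),(Q.max(0)-Q.min(0)).round(1))
E
```

```text
[ 0.62  0.42  1.36  0.    1.36 -0.88]
brass 4254 [431.4 377.2 226.7] [ 27.1  27.  229.3] [440.8 377.2 309.1]
 collar 821 [427.7 378.6  85.2] [40.9 40.2  4.3]
black 291 [516.7 387.6 116.9] [19.3 19.7  9.4] [515.3 387.4 118.7]
 collar 596 [515.3 387.4  85.6] [38.1 40.3  5.1]
```

View pics/e.png

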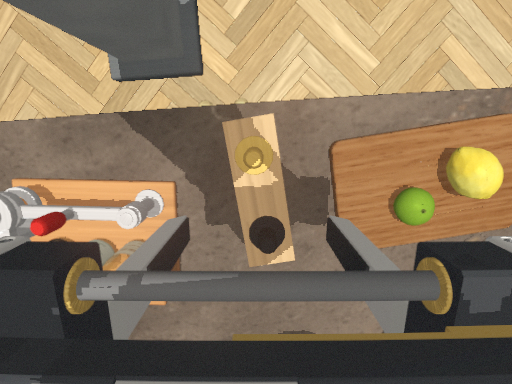

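The wrist view shows the brass pin at (254,156) and the black one at (267,235). The brass collar centre is at (427.6, 378.4), which agrees with the scene cameras. I descend on it.

Converted, 80 mm / 300 = 0.2667, 70 mm / 300 = 0.2333, -0.07 rad / 3.1416 = -0.0223.

>>> shift_gripper(segments=[{"trans":[0.0667, -0.01, 0], "rotvec":[0, 0, -0.0223]}, {"trans":[0.1333, -0.0167, 0], "rotvec":[0, 0, -0.0223]}, {"trans":[0.1333, -0.0167, 0.1333], "rotvec":[0, 0, -0.0223]}, {"trans":[0.1333, -0.0167, 0.2333], "rotvec":[0, 0, -0.0223]}, {"trans":[0.1333, -0.0167, 0.2667], "rotvec":[0, 0, -0.0223]}], finger_gap=60)

```text
clock: 5.55
eef_pos: [426.4, 377.6, 121.3]
eef_rot: [-3.138, -0.005, 3.138]
wrist_force: [0.4, -0.2, 1.0]
finger_gap: 60.5
finger_force: 0.0
```

>>> shift_gripper(segments=[{}, {}])

```text
clock: 5.75
eef_pos: [428.4, 378.6, 126.3]
eef_rot: [3.141, 0.001, 3.14]
wrist_force: [0.4, 0.2, 0.2]
finger_gap: 60.2
finger_force: 0.0
```

```bash
python3 - <<'E'
from h import *
s=manip.read_state();print(s["eef_pos"].round(1),s["finger_gap"])
E
```

```text
[428.4 378.6 126.3] 60.244913377806945
```

Converted, 35 mm / 300 = 0.1167, 20 mm / 300 = 0.0667.

>>> shift_gripper(segments=[{"trans":[0.0033, 0, 0.0667]}, {"trans":[0.0033, 0, 0.1167]}, {"trans":[0.0033, 0, 0.1167]}, {"trans":[0.0033, 0, 0.1167]}], finger_gap=30)

```text
clock: 6.15
eef_pos: [427.5, 378.6, 91.9]
eef_rot: [3.141, 0.001, 3.14]
wrist_force: [-0.2, 0.7, -0.2]
finger_gap: 32.0
finger_force: 0.0
```

>>> shift_gripper(segments=[{}, {}, {}, {}], finger_gap=10, grip_force=30)

```text
clock: 6.55
eef_pos: [427.5, 378.6, 91.7]
eef_rot: [3.14, 0.002, 3.141]
wrist_force: [-0.5, -0.8, 5.9]
finger_gap: 19.4
finger_force: 30.0
```

Converted, -130 mm / 300 = -0.4333, -120 mm / 300 = -0.4.

>>> shift_gripper(segments=[{"trans":[0, 0, -0.05]}, {"trans":[0, 0, -0.15]}, {"trans":[0, 0, -0.2833]}, {"trans":[0, 0, -0.4]}, {"trans":[0, 0, -0.4333]}])

```text
clock: 7.05
eef_pos: [427.8, 378.8, 224.4]
eef_rot: [3.138, 0.004, 3.141]
wrist_force: [-0.2, 0.3, -1.0]
finger_gap: 19.5
finger_force: 30.0
```

>>> shift_gripper(segments=[{"trans":[-0.0267, -0.1167, 0]}, {"trans":[-0.0533, -0.2667, 0]}, {"trans":[-0.08, -0.4167, 0]}, {"trans":[-0.1033, -0.5667, 0]}, {"trans":[-0.1267, -0.7167, 0]}])

```text
clock: 7.55
eef_pos: [464.4, 161.3, 219.4]
eef_rot: [-3.141, -0.001, 3.141]
wrist_force: [1.7, -1.1, -0.1]
finger_gap: 19.2
finger_force: 30.0
```

>>> shift_gripper(segments=[{"trans":[-0.0233, -0.15, 0]}, {"trans":[-0.0333, -0.2667, 0]}, {"trans":[-0.0333, -0.3, 0]}, {"trans":[-0.0333, -0.3, 0]}, {"trans":[-0.0333, -0.3, 0]}])

```text
clock: 8.05
eef_pos: [474.6, 73.9, 220.0]
eef_rot: [3.141, -0.001, 3.141]
wrist_force: [1.1, 0.2, -1.1]
finger_gap: 19.6
finger_force: 30.0
```

```bash
python3 - <<'E'
from h import *
s=manip.read_state();print(s["eef_pos"].round(1),s["eef_rot"].round(4),s["wrist_force"].round(1),s["finger_gap"])
a=[]
for n in("scene","side"):
    img,d,P=cloud(n);np.savez("/tmp/p_"+n,img=img,P=P);a.append(cv2.resize(img[80:250,190:390],None,fx=1.9,fy=1.7))
    X,Y,Z=P[...,0],P[...,1],P[...,2]; q=np.array(s["eef_pos"]);hs=cv2.cvtColor(img,cv2.COLOR_RGB2HSV)
    br=(hs[...,0]>17)&(hs[...,0]<34)&(hs[...,1]>100)&(np.hypot(X-q[0],Y-q[1])<40)
    Q=P[br&(Z<q[2]-17)&(Z>q[2]-74)];print(n,len(Q))
    for lo,hi in((-72,-45),(-45,-17)):
        S=Q[(Q[:,2]>q[2]+lo)&(Q[:,2]<q[2]+hi)]
        if len(S)>8: print(lo,len(S),[x for x in cyl(S,6,q[:2])],"minZ",Q[:,2].min().round(1))
save(np.vstack(a),"pics/f.png")
img,d,P=cloud("wrist");np.savez("/tmp/w4",img=img,P=P)
E
```

```text
[474.6  73.9 220. ] [ 3.1414e+00 -7.0000e-04  3.1410e+00] [ 1.1  0.2 -1.1] 19.61688112157707
scene 153
-72 74 [array([475.00555887,  74.83732878]), np.float64(0.817058130300964)] minZ 146.8
-45 76 [array([474.65908692,  74.92660682]), np.float64(0.9096170331493793)] minZ 146.8
side 96
-72 43 [array([473.69118573,  72.17511175]), np.float64(0.9284829736478034)] minZ 146.5
-45 51 [array([473.77167855,  72.27362121]), np.float64(1.0519493097717996)] minZ 146.5
```

View pics/f.png

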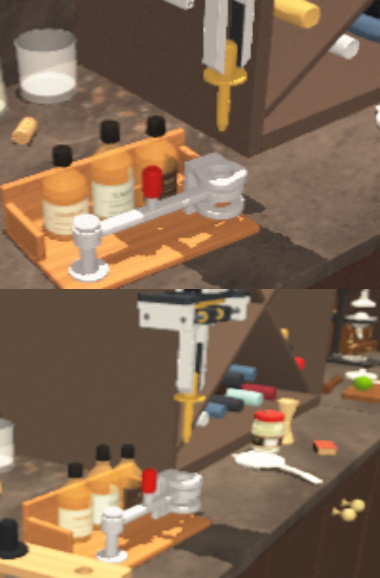

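The pin hangs upright at the gripper, centred on the tool within about 1 mm, above and slightly left of the ring. I'll cross-check the ring centre from every view.

```bash
python3 - <<'E'
from h import *
for f in("w1","w2","w4","p_scene","p_side","scene","side"):
    try:o=fitw(f"/tmp/{f}.npz",(476,69.5));print(f,o["ring"])
    except Exception as e:print(f,e)
E
```

```text
w1 (array([476.1,  69.5]), np.float64(0.0), 836, np.float64(84.9))
w2 (array([476.1,  69.4]), np.float64(0.0), 841, np.float64(84.9))
w4 (array([475.8,  68.9]), np.float64(0.0), 808, np.float64(84.9))
p_scene (array([475. ,  71.7]), np.float64(0.02), 227, np.float64(84.4))
p_side (array([474.6,  69.2]), np.float64(0.02), 104, np.float64(85.2))
scene (array([475.2,  71.8]), np.float64(0.02), 233, np.float64(84.5))
side (array([474.5,  70. ]), np.float64(0.01), 90, np.float64(85.2))
```

Converted, 60 mm / 300 = 0.2, -3.5 mm / 300 = -0.0117.

>>> shift_gripper(segments=[{"trans":[-0.0033, -0.0117, 0]}, {"trans":[-0.0033, -0.0117, 0.0833]}, {"trans":[-0.0033, -0.0117, 0.15]}, {"trans":[-0.0033, -0.0117, 0.2]}, {"trans":[-0.0033, -0.0117, 0.2]}])

```text
clock: 8.7
eef_pos: [474.9, 69.8, 158.8]
eef_rot: [-3.141, -0.003, 3.141]
wrist_force: [-0.0, -0.0, -1.0]
finger_gap: 19.2
finger_force: 30.0
```

>>> shift_gripper(segments=[{"trans":[0, 0, 0.0267]}, {"trans":[0, 0, 0.0533]}, {"trans":[0, 0, 0.08]}, {"trans":[0, 0, 0.1]}, {"trans":[0, 0, 0.1]}])

```text
clock: 9.2
eef_pos: [475.4, 69.6, 129.6]
eef_rot: [-3.141, -0.001, 3.141]
wrist_force: [0.6, -0.4, -1.5]
finger_gap: 19.6
finger_force: 30.0
```

Converted, 29 mm / 300 = 0.0967, 24 mm / 300 = 0.08.

>>> shift_gripper(segments=[{"trans":[0, 0, 0.0267]}, {"trans":[0, 0, 0.0533]}, {"trans":[0, 0, 0.08]}, {"trans":[0, 0, 0.0967]}, {"trans":[0, 0, 0.0967]}])

```text
clock: 9.7
eef_pos: [475.4, 69.6, 100.6]
eef_rot: [-3.141, -0.001, 3.141]
wrist_force: [-0.6, -0.7, -2.2]
finger_gap: 19.2
finger_force: 30.0
```

>>> shift_gripper(segments=[{"trans":[0, 0, 0.0067]}, {"trans":[0, 0, 0.01]}, {"trans":[0, 0, 0.01]}])

```text
clock: 10.0
eef_pos: [475.8, 69.6, 98.5]
eef_rot: [-3.142, 0.0, 3.141]
wrist_force: [-0.4, 0.3, -1.6]
finger_gap: 19.3
finger_force: 30.0
```

Free all the way down, about 1–2 mm above seating. I lower 1 mm more, release, and rise.

Converted, 1 mm / 300 = 0.0033.

>>> shift_gripper(segments=[{"trans":[0, 0, 0.0033]}, {"trans":[0, 0, 0.0033]}, {"trans":[0, 0, 0.0033]}])

```text
clock: 10.3
eef_pos: [475.8, 69.6, 97.5]
eef_rot: [3.142, 0.0, 3.141]
wrist_force: [-0.1, 0.6, -1.4]
finger_gap: 19.2
finger_force: 30.0
```

>>> shift_gripper(segments=[{}, {}, {}, {}, {}], finger_gap=55)

```text
clock: 10.8
eef_pos: [475.8, 69.6, 97.5]
eef_rot: [3.142, 0.0, 3.141]
wrist_force: [-0.4, 0.3, 0.3]
finger_gap: 54.4
finger_force: 0.0
```

>>> shift_gripper(segments=[{"trans":[0, 0, -0.05]}, {"trans":[0, 0, -0.15]}, {"trans":[0, 0, -0.2833]}, {"trans":[0, 0, -0.4]}, {"trans":[0, 0, -0.4]}])

```text
clock: 11.3
eef_pos: [477.3, 69.8, 221.9]
eef_rot: [3.141, 0.007, 3.141]
wrist_force: [0.4, -0.0, -0.1]
finger_gap: 55.1
finger_force: 0.0
```

```bash
python3 - <<'E'
from h import *
a=[]
for n in("scene","side"):
    img,d,P=cloud(n);a.append(cv2.resize(img[130:290,130:350],None,fx=2.3,fy=1.8))
    X,Y,Z=P[...,0],P[...,1],P[...,2];hs=cv2.cvtColor(img,cv2.COLOR_RGB2HSV)
    br=(hs[...,0]>17)&(hs[...,0]<34)&(hs[...,1]>120)&(np.hypot(X-475,Y-70)<26)&(Z<135)&(Z>60)
    Q=P[br];print(n,len(Q),"top",np.percentile(Q[:,2],[2,98]).round(1));S=Q[(Q[:,2]>95)&(Q[:,2]<120)];print(cyl(S,10,[475,70]))
save(np.vstack(a),"pics/g.png")
E
```

```text
scene 325 top [ 86.3 125.1]
(array([476.50052942,  70.86209116]), np.float64(0.9051432862437309))
side 168 top [ 87.2 126. ]
(array([475.57378688,  67.67347862]), np.float64(0.9962926653824644))
```

View pics/g.png

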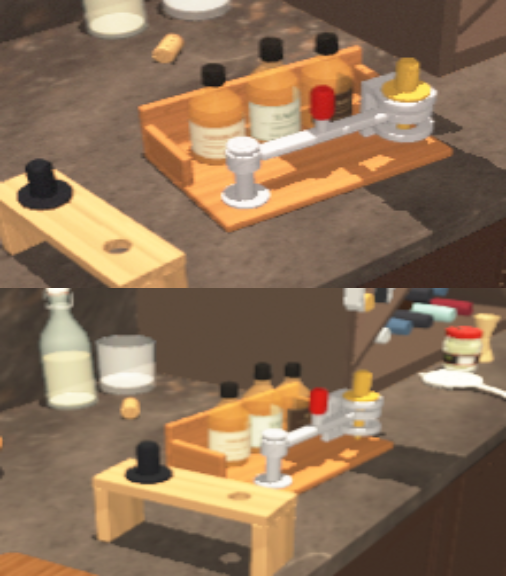

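The pin is upright with its collar on the upper ring (top at 125 mm as expected) and its shank visible down through the bracket. The gate is shut and the black pin is still in the stand. Handing in.

```bash
python3 -c "
from cell import manip, vision, workorder;print(workorder.sign_off())"
```

```text
the job is handed in; nothing more can be done
None
```

The gate is shut, the brass pin is seated through all three holes with its collar on the upper ring, and the black pin is still in the stand; I handed the job in at about 11.4 s on the clock, and no verdict was returned.

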